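# Clamp a tin for one-handed opening

## Task

Get the tin ready to be opened one-handed: slide or set it, standing upright on the worktop, into the open mouth of the grey crank clamp until it is against or nearly against the low rail at the back, then turn the crank clockwise so that the moving jaw pushes the tin home into the V-shaped jaw. Stop when the jaw's sprung pad is pressed in about half of its travel, firm but never bottomed out, and let go. Leave the two mugs and the spice jar undisturbed.

Things in the scene. Friction and masses are not known exactly. Their poses are not given: they have to be found in the camera images.
- clamp: Grey metal tin clamp fixed to the worktop, 250 mm long (y), 88 deep, 60 high. Origin: on the worktop, under the axis of a seated tin. x: from open mouth to rear, y: from moving to fixed jaw, z up. The mouth has no floor and is open to the front (-x) and above. Fixed jaw at +y, 52 mm high: two rubber cheeks form an upright 120 degree V, front and rear ends at x = -32 and 32 mm, y = 16 mm.
- rail_mid (a point): Top front edge of the clamp's rear rail (20 mm high, runs along the clamp's y) at the mouth; 30.5 mm behind the clamp's origin in x. A tin pushed back against it has its axis at x = +2 mm in the clamp's frame; up to 8 mm either way of 0 is good, and the V jaw helps little with more.
- pad_face (a point): Centre of the moving jaw's flat rubber-faced pad, 60 mm wide (x), from 8 to 54 mm high. At crank angle 0 it is at y = -68.7 mm in the clamp's frame; free, it moves 6 mm toward the V jaw (+y) per rad of crank. Behind it stand its springs, a steel plate and the rack bar.
- crank_axis (a point): Top of the crank's hub, on its upright axis, 79 mm above the worktop; x = 0, y = -145 mm in the clamp's frame. The housing under it is 60 mm high and spans y = -112 to -178 mm.
- crank (a joint): Crank angle q, rad; grows clockwise seen from above, which closes the jaw (6 mm per rad; limit 9.6; starts at 0 to 1.5). The knob lies 45 mm from the crank axis, in direction (cos q, -sin q) in the clamp's x, y. The pad meets a seated tin at about 6.7 rad. Friction: 2 to 3 N at the knob; it stays where it is left, also when clamped.
- knob_mid (a point): Centre of the crank's knob: upright black handle, 24 mm in diameter, from 77 to 125 mm above the worktop, spinning freely on its pin. It stands alone on the flat crank arm (arm's top 75 mm above the worktop). It can be pushed round from behind or held.
- pad (a joint): How far the moving jaw's pad is pressed in against its springs, in m: 0 free, 0.014 bottomed out; 900 N/m. After the tin is seated it grows 6 mm per rad of crank. Half of its travel is 0.007; 0.0035 to 0.0105 counts as about half.
- tin_mid (a point): Centre of the food tin: upright cylinder, 57.4 mm in diameter, 72 mm high, about 0.2 kg, loose on the worktop in front of the clamp's mouth; the point lies on its axis 36 mm above its underside, z along its axis. It can be lifted a little or slid; when slid, hold or push it low (below 25 mm), higher it may tip over on its foot.
- mug_2: Bystander: tall cream mug, 84 mm across, 106 mm high, to the right; origin under its centre.
- mug_small: Bystander: white patterned mug, 82 mm across, 91 mm high, to the left of the clamp; origin under its centre.
- spice_jar: Bystander: spice jar with a green lid, 46 mm across, 106 mm high, to the right behind the crank; origin under its centre.
There are look-alikes about, which are no part of the job. What is shaped like the part that bears tin_mid but blue is not meant.

How it is judged:
By the outcome, as a careful person would: the job done as asked, in the order asked, and still so for the second after the job is handed in, with the robot touching nothing.
It also fails if it takes over 64 s, if anything falls off the work surface, if the arm or the gripper's body presses on something with over 40 N, if the wrist force passes 120 N, or if a joint passes its speed limit or range.

## Robot

A 6-joint arm with a two-finger parallel gripper is mounted at the origin on a cart in front of the work surface, level with it; the furniture and walls round the work are solid. World frame = base frame: x ahead of the robot, y to its left, z up, the work surface at z = 0. Lengths are in m, angles in rad, forces in N, time in s.
With the tool pointing down it reaches from about 0.4 to 0.925 m from the base axis. Payload 3.4 kg.
Tool frame: the origin (TCP) lies between the finger pads; the fingertips stand env.finger_overhang ahead of it and the grasp point (between the pads) lies 11 mm behind it (env.finger_overhang is the distance from the TCP to the fingertips, in m); z points along the fingers, y is the line along which they close (so a half turn about z gives the same grasp; the last joint's range is limited). The gripper opens to 85 mm and grips with 20 to 120 N. Pads are 22 mm wide; open, the fingers measure 114 mm over their backs; the gripper's body (76 mm by 85 mm) begins 54 mm behind the grasp point. The pads swing forward as they close: fully open they stand 13 mm farther back than shut.
Start: joints at [-1.268, 0.307, 1.506, -0, 1.328, -0.073], TCP at [0.212, -0.535, 0.201] pointing down, gripper open.
Joint ranges: [-3.12, 3.12], [-1.05, 2.28], [0.14, 2.33], [-1.42, 4.57], [0.1, 2.73], [-2.68, 2.68]. Speed limits (rad/s): [2.57, 2.57, 3.14, 3.14, 3.14, 3.14].

## Interface

Orientations are given as [roll, pitch, yaw] about the fixed x, y, z axes, in that order (R = Rz(yaw) Ry(pitch) Rx(roll)).
In Python, from plant import state, viewer, workorder, finder, env gives the robot as it stands. The module is installed in compiled form; this text tells all that it offers.
- The arm moves only by the tool play_rows, never from a script. Its argument "rows" is a list of rows, each an object of numbers: "dx", "dy", "dz": the shift along the tool's x, y, z in cm; "turn": the turn about the tool's z in rad; "hand": the closure, from 0 (fully open) to 1 (shut). A call has 1 to 5 rows; each row is the pose to reach, as a shift and turn from the pose commanded when the call began, along the tool's axes at that moment; what a row does not reach only later rows make up. A row lasts 1/8 s, in which the tool goes at most 62.5 mm and 10.7 degrees, less where a joint would pass 70% of its speed; a pose out of reach is approached as far as the arm can. A call with a gripper value outside its range is refused whole. The fingers move at their own pace and stop on an object; "newtons" is the grip in N (left out, the last holds). Time passes only in rows, so rows that repeat a pose let the fingers close. It gives the time, the measured TCP pose, the force, the opening and the grip force at its end, in the units of the state.
- state(): the state, without advancing time (a new reading comes with each control period).
- viewer.grab_frame(name): name is "scene" or "top" or "wrist"; returns a dict with "img" (384x512x3 uint8, red, green, blue), "range_z" (384x512 float32, m along the optical axis (not along the pixel's ray), 0 where there is no reading), "vertical_fov" (degrees; the focal length in pixels is half the picture's height over the tangent of half this angle, whatever the lens; pixels are square), "cx", "cy" (the principal point, pixels), "R" (3x3) and "t" (3): a world point X has camera coordinates R X + t. Camera axes: x right, y down, z forward; pixel columns grow to the right and rows downward; lengths in m; the calibration is good to about 2 mm. A picture is of the moment at which its call begins.
- workorder.job_done(): hands the job in; it is judged then, once.
Trained networks look in a picture, given as the dict that the camera call returned (one of the last four; its "shot" number tells which), for a name from the list of things; names that differ only in an ending like _2 or _b are one class to them, and where a whole thing is asked for, a point or a joint stands for the part that bears it (a point fixed in the world has none). Each returns a list of dicts, best first, with "score" (0 to 1); they miss things now and then, are a little off and sometimes report something else, mostly with a low value. They report only what shows in the picture. A call takes as long as a camera call. They do not tell look-alikes from the thing itself.
- finder.spot_in(target, picture): "position" ([x, y, z] in m, in world coordinates, good to about 4 mm: the middle of the surface that is visible of it).
- finder.masks_of(target, picture): "mask" (384x512 bool, what is visible of it).
- finder.place_of(target, picture): "position" ([x, y, z] in m, in world coordinates, good to about 4 mm: a listed point, or the origin of a listed thing).
The state is a dict: "t": time; "qpos": joint angles; "qvel": joint speeds; "effort": joint torques, N m; "ee_pos": TCP position; "tool_rot": TCP orientation; "contact_force": force on the tool from outside, world axes, zero at the start; "wrist_torque": the same for the moment, N m; "grip_width": opening from 0.0 (shut) to 1.0 (fully open); "grip_force": force on a finger pad.
Only numpy, scipy, OpenCV 4.12 (cv2) and the standard library are available. Lean on these libraries where they do the work, as an engineer would, in place of code of your own. Each camera call takes 0.05 s, during which the arm holds its last target. There are 200 camera calls.

## Working session

There is one attempt and no reset: what is moved stays moved. The work goes in short steps, Python scripts to look and compute and a tool call to move; the robot and the scene stay as the last step left them, time stands still between calls to the robot, and variables do not carry over. Pictures are saved under pics/ and viewed, at most 10 in all, crops included, and the job is handed in when it is done.

Besides the shell and the picture viewer there is one more tool, called after "Call:" as name(argument=value, ...) on one line, values as JSON. play_rows: Moves the arm, as the interface text tells. Its arguments: {"type":"object","properties":{"rows":{"type":"array"},"newtons":{"type":"number"}},"required":["rows"]}

```bash
mkdir -p pics
cat > h.py <<'E'
import numpy as np, cv2
from plant import state, viewer, workorder, finder, env
def save(f,n,crop=None,s=1):
    im=cv2.cvtColor(f["img"],cv2.COLOR_RGB2BGR)
    if crop: a,b,c,d=crop; im=im[b:d,a:c]
    cv2.imwrite("pics/"+n,cv2.resize(im,None,fx=s,fy=s,interpolation=cv2.INTER_CUBIC))
def px(f,X):
    c=f["R"]@np.array(X)+f["t"]; F=192/np.tan(np.radians(f["vertical_fov"])/2)
    return np.round([f["cx"]+F*c[0]/c[2],f["cy"]+F*c[1]/c[2]])
def pts(f):
    F=192/np.tan(np.radians(f["vertical_fov"])/2); z=f["range_z"]
    v,u=np.mgrid[:384,:512]
    C=np.stack([(u-f["cx"])/F*z,(v-f["cy"])/F*z,z],-1)
    return (C-f["t"])@f["R"]
E
python3 - <<'E'
from h import *
s=state(); print(s["t"],s["ee_pos"],s["tool_rot"],s["grip_width"],env.finger_overhang)
for n in("top","scene"):
    f=viewer.grab_frame(n); save(f,n+"0.png",None,1.5)
    for t in("clamp","rail_mid","pad_face","crank_axis","knob_mid","tin_mid","mug_2","spice_jar"):
        print(n,t,[(np.round(r["position"],3).tolist(),round(r["score"],2),px(f,r["position"]).tolist()) for r in finder.place_of(t,f)[:3]])
E
```

```text
0.0 [ 0.21131124 -0.53395364  0.19956278] [-3.13954550e+00 -1.34449847e-04  3.76828826e-01] 0.9982540855026424 0.008
top clamp [([0.525, -0.103, 0.001], 0.96, [206.0, 178.0])]
top rail_mid [([0.555, -0.126, 0.021], 0.92, [212.0, 169.0])]
top pad_face [([0.514, -0.171, 0.031], 0.48, [224.0, 180.0])]
top crank_axis [([0.5, -0.245, 0.079], 0.68, [244.0, 182.0])]
top knob_mid [([0.538, -0.271, 0.101], 0.63, [252.0, 169.0])]
top tin_mid [([0.368, -0.269, 0.037], 0.82, [251.0, 221.0]), ([0.283, -0.33, 0.034], 0.79, [269.0, 246.0]), ([0.431, -0.041, 0.032], 0.63, [186.0, 203.0])]
top mug_2 [([0.504, -0.59, -0.001], 0.64, [340.0, 185.0]), ([0.546, 0.07, -0.001], 0.63, [158.0, 173.0])]
top spice_jar [([0.6, -0.535, -0.002], 0.58, [324.0, 159.0])]
scene clamp [([0.524, -0.104, -0.003], 0.83, [269.0, 178.0])]
scene rail_mid [([0.556, -0.122, 0.021], 0.82, [279.0, 175.0])]
scene pad_face []
scene crank_axis [([0.501, -0.242, 0.082], 0.66, [268.0, 184.0])]
scene knob_mid [([0.54, -0.273, 0.102], 0.69, [281.0, 184.0])]
scene tin_mid [([0.409, 0.068, 0.035], 0.72, [233.0, 145.0]), ([0.417, -0.352, 0.031], 0.7, [245.0, 220.0]), ([0.284, -0.331, 0.033], 0.7, [202.0, 219.0])]
scene mug_2 [([0.511, -0.592, -0.001], 0.75, [288.0, 284.0])]
scene spice_jar [([0.597, -0.541, -0.001], 0.84, [315.0, 268.0])]
```

View pics/top0.png

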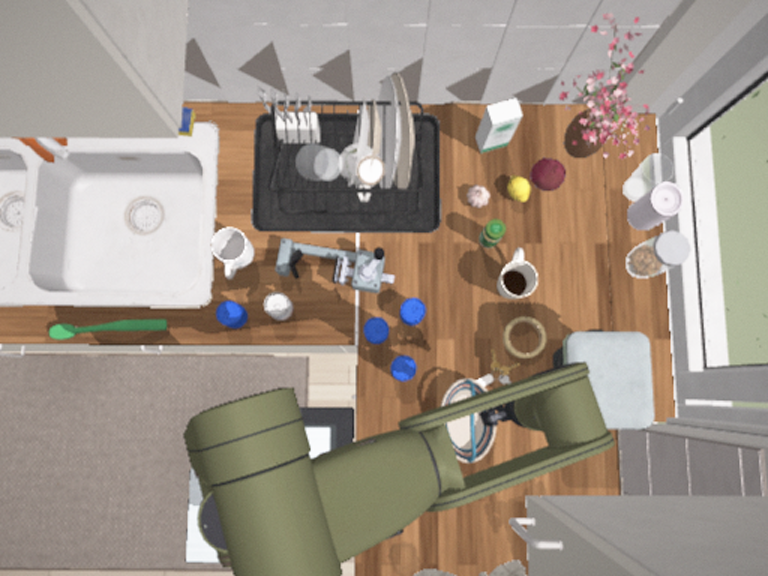

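View pics/scene0.png

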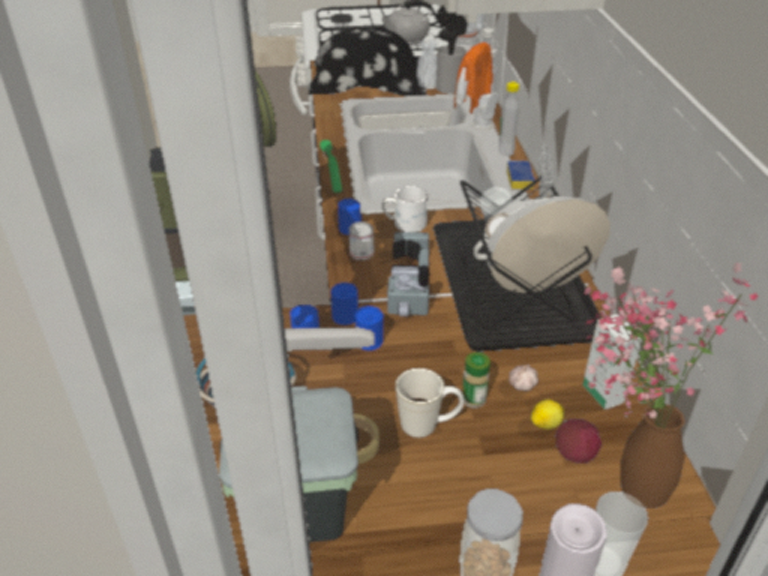

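The picture shows tin-shaped things at (enlarged top pixels) white (278,306), blue (231,314), (376,330), (412,311) and (403,368). The job's tin isn't blue, so only the white one at the mouth fits, at about (0.431,-0.041). I'll confirm that in a crop and refine the clamp pose.

Run:
```python
from h import *
f=viewer.grab_frame("top"); save(f,"crop1.png",(135,135,285,255),5)
P=pts(f)
for t in("tin_mid","clamp","knob_mid","crank_axis","mug_small"):
    for r in finder.masks_of(t,f)[:5]:
        m=r["mask"]; Q=P[m]; Q=Q[np.isfinite(Q).all(1)]
        zt=np.percentile(Q[:,2],95); T=Q[abs(Q[:,2]-zt)<.006]
        rc=cv2.minAreaRect((T[:,:2]*1000).astype(np.float32))
        print(t,round(r["score"],2),len(Q),"ztop",zt.round(3),"topmean",T.mean(0).round(3),"rgb",f["img"][m].mean(0).round(),"rect",np.round(rc[0]),np.round(rc[1]),round(rc[2],1))
# clamp body slices: 60mm housing & V jaw 52mm
Q=P.reshape(-1,3); b=(abs(Q[:,0]-.52)<.08)&(Q[:,1]>-.32)&(Q[:,1]<.02)
for lo,hi in((.012,.03),(.045,.066),(.066,.09),(.11,.135)):
    T=Q[b&(Q[:,2]>lo)&(Q[:,2]<hi)]
    rc=cv2.minAreaRect((T[:,:2]*1000).astype(np.float32)); print(lo,len(T),T.mean(0).round(3),rc)
```

```text
tin_mid 0.81 298 ztop 0.074 topmean [0.411 0.071 0.071] rgb [ 54.  86. 170.] rect [410.  70.] [52. 55.] 1.2
tin_mid 0.78 219 ztop 0.075 topmean [ 0.372 -0.266  0.071] rgb [ 53.  85. 167.] rect [ 372. -266.] [51. 53.] 44.9
tin_mid 0.75 233 ztop 0.074 topmean [ 0.416 -0.349  0.071] rgb [ 66. 111. 217.] rect [ 416. -348.] [52. 52.] 1.0
tin_mid 0.6 247 ztop 0.073 topmean [ 0.428 -0.039  0.07 ] rgb [202. 199. 199.] rect [428. -39.] [53. 50.] 46.5
tin_mid 0.49 241 ztop 0.074 topmean [ 0.287 -0.329  0.071] rgb [ 62.  96. 182.] rect [ 285. -328.] [53. 50.] 0.2
clamp 0.81 1391 ztop 0.079 topmean [ 0.512 -0.249  0.077] rgb [149. 151. 154.] rect [ 514. -249.] [21. 44.] 59.3
crank_axis 0.79 1358 ztop 0.08 topmean [ 0.511 -0.249  0.078] rgb [151. 153. 157.] rect [ 514. -249.] [21. 44.] 59.3
mug_small 0.86 620 ztop 0.09 topmean [0.566 0.071 0.089] rgb [210. 206. 205.] rect [561.  69.] [88. 78.] 37.4
0.012 311 [ 0.552 -0.139  0.02 ] ((527.9926147460938, -162.4719696044922), (254.7381591796875, 86.93502044677734), 79.16822052001953)
0.045 692 [ 0.519 -0.167  0.056] ((495.79742431640625, -157.46044921875), (260.4444580078125, 150.81996154785156), 81.5166015625)
0.066 133 [ 0.492 -0.185  0.073] ((495.0997619628906, -141.69773864746094), (81.96343994140625, 266.21636962890625), 9.101245880126953)
0.11 41 [ 0.539 -0.271  0.122] ((540.8389282226562, -270.80328369140625), (20.057340621948242, 22.44842529296875), 89.78523254394531)
```

View pics/crop1.png

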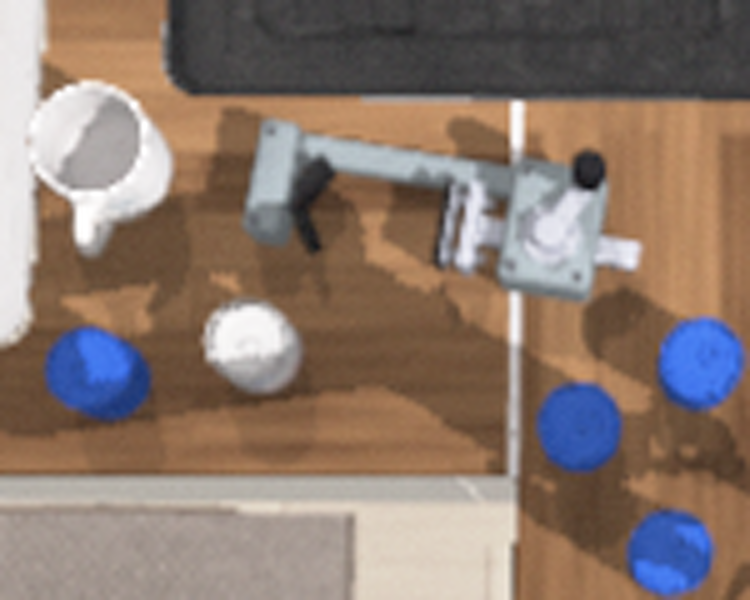

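The crop confirms that the white-capped tin at crop (250,345) is the only non-blue one. It lies at about (0.430,-0.040), and its top is at 0.072 as it should be. Clamp: yaw ≈ -10.4°, origin ≈ (0.5255,-0.1025), q ≈ 0.4. The approach yaw is 1.39, so that the fingers close along the clamp's x.

```bash
cat >> h.py <<'E'
def rel(X,yaw=None):
    s=state(); y0=s["tool_rot"][2]; d=np.array(X)-s["ee_pos"]
    tx=np.array([np.cos(y0),np.sin(y0),0]); ty=np.array([np.sin(y0),-np.cos(y0),0])
    o=[round(100*d@tx,2),round(100*d@ty,2),round(-100*d[2],2)]
    return o+([round(-(yaw-y0),3)] if yaw is not None else [])
CO=np.array([.5255,-.1025]); CY=np.radians(-10.4)
XH=np.array([np.cos(CY),np.sin(CY)]); YH=np.array([-np.sin(CY),np.cos(CY)])
def cl(x,y,z): return [*(CO+x*XH+y*YH),z]
def incl(p): d=np.array(p)[:2]-CO; return d@XH,d@YH
E
python3 -c "
from h import *
print(rel([.43,-.04,.16],1.39))"
```

```text
[np.float64(38.52), np.float64(-37.96), np.float64(4.05), np.float64(-1.013)]
```

Call:
play_rows(rows=[{"dx": 4.3, "dy": -4.2, "turn": -0.15, "hand": 0}, {"dx": 8.6, "dy": -8.4, "turn": -0.3, "hand": 0}, {"dx": 12.9, "dy": -12.6, "turn": -0.45, "hand": 0}, {"dx": 17.2, "dy": -16.8, "turn": -0.6, "hand": 0}, {"dx": 21.5, "dy": -21.0, "turn": -0.75, "hand": 0}])

```text
invalid input at $.rows[0]: expected keys dx, dy, dz, turn, hand
```

```bash
python3 -c "
from h import *
print(state()['ee_pos'],state()['tool_rot'],rel([.43,-.04,.16],1.39))"
```

```text
[ 0.21152928 -0.53466332  0.20049005] [-3.14153543e+00  1.32894756e-05  3.76793378e-01] [np.float64(38.52), np.float64(-37.96), np.float64(4.05), np.float64(-1.013)]
```

Call:
play_rows(rows=[{"dx": 4.3, "dy": -4.2, "dz": 0, "turn": -0.15, "hand": 0}, {"dx": 8.6, "dy": -8.4, "dz": 0, "turn": -0.3, "hand": 0}, {"dx": 12.9, "dy": -12.6, "dz": 0, "turn": -0.45, "hand": 0}, {"dx": 17.2, "dy": -16.8, "dz": 0, "turn": -0.6, "hand": 0}, {"dx": 21.5, "dy": -21.0, "dz": 0, "turn": -0.75, "hand": 0}])

```text
t: 1.82
ee_pos: [0.3348, -0.2587, 0.2008]
tool_rot: [3.14, 0.0, 1.131]
contact_force: [1.4, 0.2, -0.9]
grip_width: 0.999
grip_force: 0.0
```

```bash
python3 -c "
from h import *
print(state()['ee_pos'],state()['tool_rot'],rel([.43,-.04,.16],1.39))"
```

```text
[ 0.33484586 -0.25874767  0.20078893] [3.14044692e+00 9.80844508e-05 1.13103508e+00] [np.float64(23.84), np.float64(-0.7), np.float64(4.08), np.float64(-0.259)]
```

Call:
play_rows(rows=[{"dx": 6, "dy": -0.2, "dz": 1, "turn": -0.13, "hand": 0}, {"dx": 12, "dy": -0.4, "dz": 2, "turn": -0.26, "hand": 0}, {"dx": 18, "dy": -0.6, "dz": 3, "turn": -0.26, "hand": 0}, {"dx": 23.8, "dy": -0.7, "dz": 3.5, "turn": -0.26, "hand": 0}, {"dx": 23.8, "dy": -0.7, "dz": 3.5, "turn": -0.26, "hand": 0}])

```text
t: 2.45
ee_pos: [0.4313, -0.0387, 0.1653]
tool_rot: [3.141, -0.001, 1.394]
contact_force: [-0.1, -0.1, -0.4]
grip_width: 0.996
grip_force: 0.0
```

Run:
```python
from h import *
s=state();print(s['ee_pos'],s['tool_rot'])
f=viewer.grab_frame("wrist"); save(f,"w1.png",None,1.2)
P=pts(f).reshape(-1,3)
T=P[(abs(P[:,2]-.071)<.005)&(np.hypot(P[:,0]-.43,P[:,1]+.04)<.045)]
if len(T)>5: print("top circ",cv2.minEnclosingCircle((T[:,:2]*1000).astype(np.float32)),len(T))
for n in ("tin_mid","clamp"):
    print(n,[(r["position"],r["score"]) for r in finder.place_of(n,f)])
```

```text
[ 0.43130891 -0.03872539  0.1653272 ] [ 3.14137416e+00 -1.13495577e-03  1.39371828e+00]
top circ ((427.0817565917969, -40.1455192565918), 28.569068908691406) 2512
tin_mid [([0.3711, -0.264, 0.0342], 0.87), ([0.411, 0.0671, 0.0369], 0.65)]
clamp [([0.5268, -0.1024, -0.0027], 0.92)]
```

View pics/w1.png

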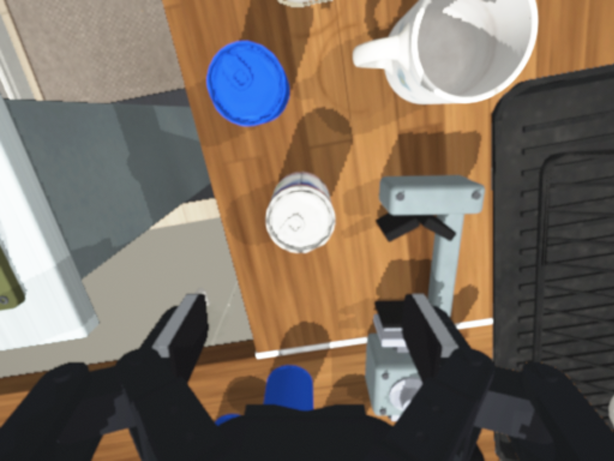

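The wrist picture shows the white tin at (300,218), the clamp with V jaw at (418,225) and pad at (393,315), and the arm's fingers clear. Next I'll refine the clamp pose from this view.

Run:
```python
from h import *
f=viewer.grab_frame("wrist"); P=pts(f); Q=P.reshape(-1,3)
b=(Q[:,0]>.5)&(Q[:,0]<.62)&(abs(Q[:,2]-.02)<.003)&(Q[:,1]>-.18)&(Q[:,1]<-.07)
T=Q[b]; d=np.array([incl(p) for p in T]); 
# front edge of rail: min clamp-x per y bin
for y in np.arange(-.05,.03,.01):
    e=d[(abs(d[:,1]-y)<.005)]; 
    if len(e)>5: print("rail y",round(y,3),np.percentile(e[:,0],[3,97]).round(4),len(e))
for lo,hi,y0,y1 in((.054,.066,-.06,.02),(.048,.066,-.19,-.09)):
    T=Q[(Q[:,2]>lo)&(Q[:,2]<hi)&(Q[:,0]>.45)&(Q[:,0]<.6)&(Q[:,1]>y0-.0)&(Q[:,1]<y1)]
    if len(T)>20:
        d=np.array([incl(p) for p in T]); print(lo,len(T),T[:,2].mean(),d.min(0),d.max(0),cv2.minAreaRect((T[:,:2]*1000).astype(np.float32)))
```

```text
rail y -0.05 [0.033  0.0951] 121
rail y -0.04 [0.0324 0.0523] 131
rail y -0.03 [0.0323 0.0518] 122
rail y -0.02 [0.0318 0.0514] 135
rail y -0.01 [0.032  0.0515] 134
rail y 0.0 [0.0315 0.0504] 135
rail y 0.01 [0.0314 0.0512] 83
rail y 0.02 [0.0359 0.0509] 74
0.054 63 0.05539526523938044 [-0.08831291  0.05003337] [0.04497953 0.06389673] ((514.456298828125, -42.58612823486328), (13.662887573242188, 133.2967987060547), 79.48882293701172)
0.048 270 0.052651034913282956 [-0.02784226 -0.09272305] [-0.00859233 -0.06604416] ((492.39801025390625, -176.89556884765625), (25.75909423828125, 18.966798782348633), 85.3271255493164)
```

```bash
sed -i 's/CO=np.array(.*/CO=np.array([.5267,-.1025]); CY=np.radians(-10.0)/' h.py; python3 -c "
from h import *
print(rel([.4275,-.040,.041],1.396),incl([.4275,-.04]))"
```

```text
[np.float64(0.28), np.float64(-0.28), np.float64(12.46), np.float64(-0.01)] (np.float64(-0.10854594020299413), np.float64(0.04432458533870351))
```

Call:
play_rows(rows=[{"dx": 0.2, "dy": -0.3, "dz": 4, "turn": 0, "hand": 0}, {"dx": 0.2, "dy": -0.3, "dz": 8, "turn": 0, "hand": 0}, {"dx": 0.2, "dy": -0.3, "dz": 11, "turn": 0, "hand": 0}, {"dx": 0.2, "dy": -0.3, "dz": 12.4, "turn": 0, "hand": 0}, {"dx": 0.2, "dy": -0.3, "dz": 12.4, "turn": 0, "hand": 0.1}])

```text
t: 3.28
ee_pos: [0.4262, -0.0413, 0.0408]
tool_rot: [-3.139, 0.0, 1.384]
contact_force: [-1.1, -0.7, 0.2]
grip_width: 0.901
grip_force: 0.0
```

Call:
play_rows(newtons=25, rows=[{"dx": 0, "dy": 0, "dz": 0, "turn": 0, "hand": 0.3}, {"dx": 0, "dy": 0, "dz": 0, "turn": 0, "hand": 0.5}, {"dx": 0, "dy": 0, "dz": 0, "turn": 0, "hand": 0.5}, {"dx": 0, "dy": 0, "dz": 0, "turn": 0, "hand": 0.5}, {"dx": 0, "dy": 0, "dz": 0, "turn": 0, "hand": 0.5}])

```text
t: 3.9
ee_pos: [0.4276, -0.0397, 0.0417]
tool_rot: [3.141, -0.0, 1.387]
contact_force: [0.4, 0.8, -0.1]
grip_width: 0.496
grip_force: 0.0
```

```bash
python3 -c "
from h import *
s=state();print(s['ee_pos'],s['tool_rot'],s['grip_width'],s['grip_force'])
print(rel(cl(-.105,-.012,.049),1.396),rel(cl(0,-.012,.049),1.396),rel(cl(0,-.012,.041),1.396),incl(s['ee_pos']))"
```

```text
[ 0.42760021 -0.0397386   0.04166213] [ 3.14127555e+00 -7.99383985e-06  1.38705791e+00] 0.4955717307640978 0.0
[np.float64(-5.66), np.float64(0.4), np.float64(-0.73), np.float64(-0.009)] [np.float64(-5.56), np.float64(10.9), np.float64(-0.73), np.float64(-0.009)] [np.float64(-5.56), np.float64(10.9), np.float64(0.07), np.float64(-0.009)] (np.float64(-0.10849264889197612), np.float64(0.04459941489057312))
```

```bash
python3 -c "
from h import *
f=viewer.grab_frame('wrist'); save(f,'w2.png',None,1.2)"
```

```text
(no output)
```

View pics/w2.png

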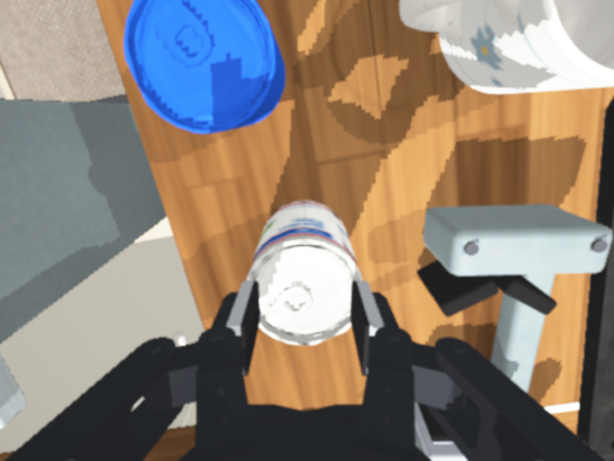

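The picture shows the fingers straddling the tin at (245,330) and (358,330), not yet squeezing, because the opening scale is nonlinear. I'll close further.

Call:
play_rows(newtons=30, rows=[{"dx": 0, "dy": 0, "dz": 0, "turn": 0, "hand": 0.8}, {"dx": 0, "dy": 0, "dz": 0, "turn": 0, "hand": 0.8}, {"dx": 0, "dy": 0, "dz": 0, "turn": 0, "hand": 0.8}])

```text
t: 4.32
ee_pos: [0.4276, -0.0398, 0.0415]
tool_rot: [3.142, -0.0, 1.387]
contact_force: [0.7, -0.4, 0.1]
grip_width: 0.2
grip_force: 0.1
```

```bash
python3 -c "
from h import *
f=viewer.grab_frame('wrist'); save(f,'w3.png',None,1.2)
P=pts(f).reshape(-1,3)
T=P[(abs(P[:,2]-.072)<.004)&(np.hypot(P[:,0]-.43,P[:,1]+.02)<.06)]
print(len(T),cv2.minEnclosingCircle((T[:,:2]*1000).astype(np.float32)),T.mean(0))
f=viewer.grab_frame('top');save(f,'t3.png',(135,135,285,255),5)
"
```

```text
4121 ((426.85723876953125, -39.93517303466797), 28.72289276123047) [ 0.42787001 -0.03503309  0.0695334 ]
```

View pics/w3.png

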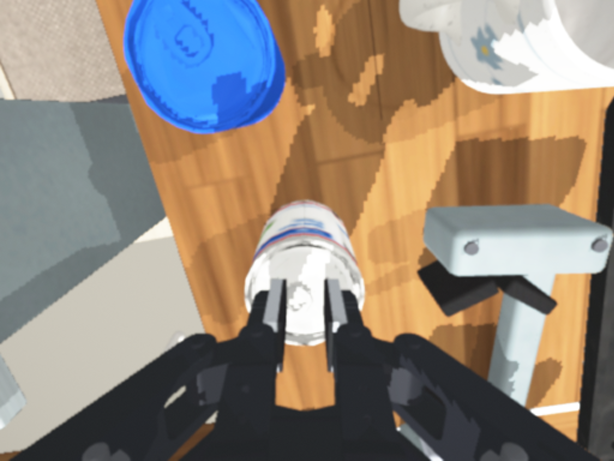

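```bash
python3 -c "
from h import *
s=state();print(s['ee_pos'],s['grip_width'])
f=viewer.grab_frame('wrist');P=pts(f)
for u,v in((270,300),(270,320),(340,300),(340,320),(305,290),(305,330),(305,240),(305,350)): print(u,v,P[int(v/1.2),int(u/1.2)].round(3))
print(px(f,s['ee_pos'])*1.2, -f['R'].T@f['t'])
"
```

```text
[ 0.4275424  -0.03984518  0.0414982 ] 0.1997376996043766
270 300 [ 0.416 -0.027  0.094]
270 320 [ 0.417 -0.028  0.107]
340 300 [ 0.443 -0.032  0.094]
340 320 [ 0.442 -0.032  0.107]
305 290 [ 0.428 -0.039  0.069]
305 330 [ 0.424 -0.061  0.069]
305 240 [ 0.433 -0.012  0.073]
305 350 [ 0.412 -0.127 -0.001]
[304.8 267.6] [0.44242323 0.04128841 0.21487019]
```

View pics/t3.png

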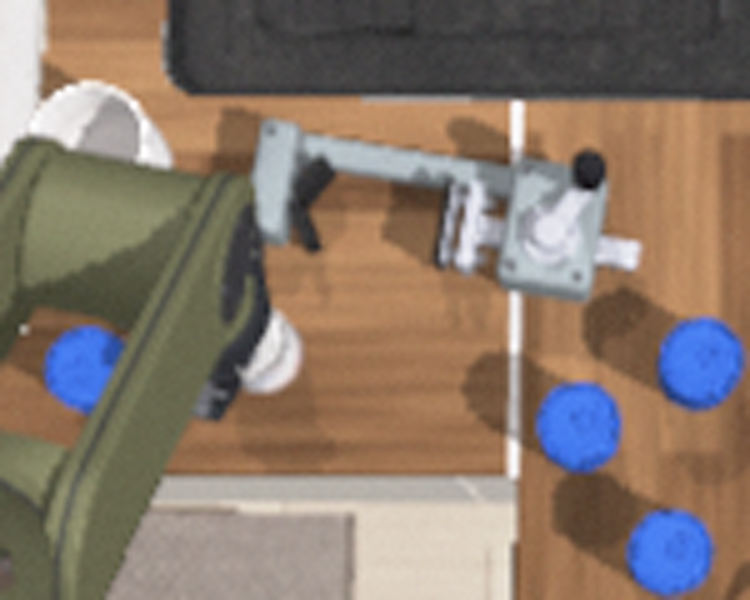

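```bash
python3 -c "
from h import *
s=state()
f=viewer.grab_frame('wrist');P=pts(f)
for u in (262,270,278,340,332):
  print(u,[(v,P[int(v/1.2),int(u/1.2)].round(3).tolist()) for v in range(272,312,6)])
for z in (.033,.05,.07,.09): print(z,px(f,[.416,-.028,z])*1.2)
print(np.array(s['qpos']).round(3))
"
```

```text
262 [(272, [0.41, -0.026, 0.069]), (278, [0.409, -0.028, 0.07]), (284, [0.408, -0.032, 0.069]), (290, [0.407, -0.035, 0.069]), (296, [0.41, -0.03, 0.083]), (302, [0.411, -0.031, 0.088]), (308, [0.412, -0.03, 0.093])]
270 [(272, [0.414, -0.025, 0.071]), (278, [0.413, -0.029, 0.069]), (284, [0.414, -0.027, 0.079]), (290, [0.415, -0.027, 0.086]), (296, [0.415, -0.027, 0.091]), (302, [0.416, -0.027, 0.095]), (308, [0.416, -0.028, 0.098])]
278 [(272, [0.417, -0.027, 0.069]), (278, [0.416, -0.03, 0.068]), (284, [0.418, -0.027, 0.08]), (290, [0.418, -0.027, 0.085]), (296, [0.418, -0.027, 0.091]), (302, [0.419, -0.027, 0.095]), (308, [0.419, -0.028, 0.099])]
340 [(272, [0.446, -0.032, 0.07]), (278, [0.445, -0.035, 0.069]), (284, [0.445, -0.038, 0.07]), (290, [0.444, -0.032, 0.086]), (296, [0.444, -0.033, 0.09]), (302, [0.443, -0.032, 0.096]), (308, [0.443, -0.032, 0.1])]
332 [(272, [0.442, -0.032, 0.069]), (278, [0.441, -0.035, 0.068]), (284, [0.441, -0.032, 0.08]), (290, [0.441, -0.032, 0.085]), (296, [0.44, -0.031, 0.091]), (302, [0.44, -0.031, 0.096]), (308, [0.44, -0.031, 0.1])]
0.033 [280.8 246. ]
0.05 [278.4 258. ]
0.07 [276.  274.8]
0.09 [272.4 296.4]
[-0.191  0.311  2.012  0.     0.819 -0.007]
```

The depth shows the fingertips at z≈0.079, just above the tin's lid, although the reported TCP is 0.0415. So the tool reads about 45 mm lower than the fingers really are. I'll open, go down in small steps and watch the force.

Call:
play_rows(rows=[{"dx": 0, "dy": 0, "dz": -1, "turn": 0, "hand": 0}, {"dx": 0, "dy": 0, "dz": -1, "turn": 0, "hand": 0}, {"dx": 0, "dy": 0, "dz": -1, "turn": 0, "hand": 0}, {"dx": 0, "dy": 0, "dz": -1, "turn": 0, "hand": 0}, {"dx": 0, "dy": 0, "dz": -1, "turn": 0, "hand": 0}])

```text
t: 5.15
ee_pos: [0.4274, -0.0398, 0.0514]
tool_rot: [-3.141, 0.0, 1.387]
contact_force: [-0.1, -0.5, -0.4]
grip_width: 1.0
grip_force: 0.0
```

```bash
python3 -c "
from h import *
s=state();print(s['ee_pos'],s['grip_width'])
f=viewer.grab_frame('wrist');P=pts(f);Q=P.reshape(-1,3)
# finger points: near the tool axis, above tin
for sg in(-1,1):
  T=Q[(abs(Q[:,1]+.035)<.02)&(sg*(Q[:,0]-.4275)>.02)&(sg*(Q[:,0]-.4275)<.075)&(Q[:,2]>.01)]
  print(sg,len(T),[(round(a,3),T[(abs(T[:,2]-a)<.005)].mean(0).round(3).tolist(),int((abs(T[:,2]-a)<.005).sum())) for a in np.arange(.02,.13,.01)])
save(f,'w4.png',None,1.2)
"
```

```text
[ 0.42737255 -0.03982312  0.05140244] 1.0001685664642213
-1 14049 [(np.float64(0.02), [0.405, -0.022, 0.02], 6), (np.float64(0.03), [0.405, -0.022, 0.031], 7), (np.float64(0.04), [0.405, -0.022, 0.04], 8), (np.float64(0.05), [0.405, -0.022, 0.05], 10), (np.float64(0.06), [0.406, -0.021, 0.06], 16), (np.float64(0.07), [0.404, -0.039, 0.07], 606), (np.float64(0.08), [nan, nan, nan], 0), (np.float64(0.09), [0.384, -0.039, 0.095], 1), (np.float64(0.1), [0.384, -0.029, 0.101], 337), (np.float64(0.11), [0.383, -0.027, 0.11], 584), (np.float64(0.12), [0.383, -0.027, 0.12], 735)]
1 14025 [(np.float64(0.02), [0.451, -0.026, 0.02], 26), (np.float64(0.03), [0.451, -0.026, 0.03], 33), (np.float64(0.04), [0.451, -0.026, 0.04], 40), (np.float64(0.05), [0.451, -0.026, 0.05], 45), (np.float64(0.06), [0.451, -0.025, 0.06], 69), (np.float64(0.07), [0.451, -0.039, 0.07], 537), (np.float64(0.08), [nan, nan, nan], 0), (np.float64(0.09), [nan, nan, nan], 0), (np.float64(0.1), [0.472, -0.044, 0.101], 304), (np.float64(0.11), [0.473, -0.043, 0.11], 522), (np.float64(0.12), [0.473, -0.043, 0.12], 677)]<string>:8: RuntimeWarning: Mean of empty slice.
  ret = um.true_divide(
```

View pics/w4.png

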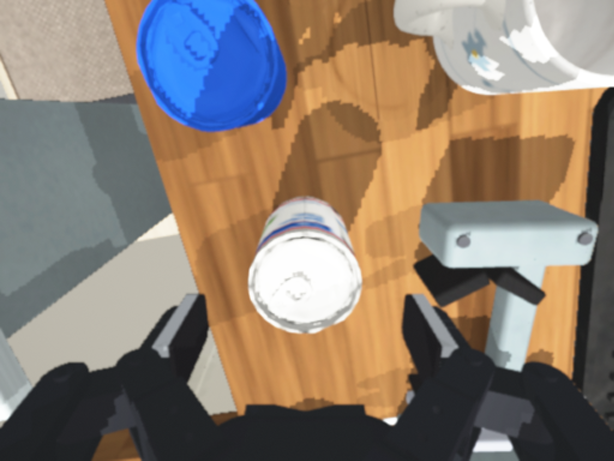

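The fingers are open and centred in x/y on the tin, at (200,300) and (415,300), with tips at about 0.099 for a reported TCP z of 0.051. I'll use tip height ≈ reported z + 0.045 from here, and go down watching the force.

Call:
play_rows(rows=[{"dx": 0, "dy": 0, "dz": 1.5, "turn": 0, "hand": 0}, {"dx": 0, "dy": 0, "dz": 3.0, "turn": 0, "hand": 0}, {"dx": 0, "dy": 0, "dz": 4.5, "turn": 0, "hand": 0}, {"dx": 0, "dy": 0, "dz": 4.5, "turn": 0, "hand": 0}])

```text
t: 5.7
ee_pos: [0.4265, -0.0396, 0.0056]
tool_rot: [-3.139, -0.0, 1.387]
contact_force: [0.5, -0.5, -0.3]
grip_width: 0.996
grip_force: 0.0
```

```bash
cat >> h.py <<'E'
def tip():
    s=state();e=np.array(s["ee_pos"]);f=viewer.grab_frame('wrist');Q=pts(f).reshape(-1,3)
    y0=s["tool_rot"][2];d=Q-e;a=d[:,:2]@[np.cos(y0),np.sin(y0)];b=d[:,:2]@[np.sin(y0),-np.cos(y0)]
    for sg in(-1,1):
        m=(abs(a-.009)<.006)&(sg*b>.0)&(sg*b<.06)&(d[:,2]>.02)&(d[:,2]<.09)
        if m.any(): print("finger",sg,"zmin",np.percentile(Q[m,2],1).round(3),"b",np.percentile(b[m],[5,50,95]).round(3),m.sum())
    return f
E
python3 -c "
from h import *
print(state()['ee_pos'],state()['contact_force']);tip()"
```

```text
[ 0.42645089 -0.03964759  0.00564082] [ 0.51217975 -0.46467096 -0.26348982]
finger -1 zmin 0.051 b [-0.055 -0.043 -0.003] 3362
finger 1 zmin 0.046 b [0.003 0.043 0.055] 3456
```

Call:
play_rows(newtons=30, rows=[{"dx": 0, "dy": 0, "dz": 1.6, "turn": 0, "hand": 0}, {"dx": 0, "dy": 0, "dz": 1.6, "turn": 0, "hand": 0.3}, {"dx": 0, "dy": 0, "dz": 1.6, "turn": 0, "hand": 0.6}, {"dx": 0, "dy": 0, "dz": 1.6, "turn": 0, "hand": 0.6}, {"dx": 0, "dy": 0, "dz": 1.6, "turn": 0, "hand": 0.6}])

```text
t: 6.38
ee_pos: [0.428, -0.0399, -0.0089]
tool_rot: [3.14, -0.0, 1.387]
contact_force: [0.2, 0.2, 5.2]
grip_width: 0.666
grip_force: 32.5
```

```bash
python3 -c "
from h import *
s=state();print(s['ee_pos'],s['contact_force'],s['grip_width'],s['grip_force']);f=tip()
Q=pts(f).reshape(-1,3);T=Q[(abs(Q[:,2]-.071)<.004)&(np.hypot(Q[:,0]-.43,Q[:,1]+.04)<.05)];print(cv2.minEnclosingCircle((T[:,:2]*1000).astype(np.float32)),incl(s['ee_pos']))
print(rel(cl(-.105,-.012,-.006),1.396),rel(cl(0,-.012,-.006),1.396))"
```

```text
[ 0.42795934 -0.03992754 -0.0088706 ] [0.18702789 0.23212209 5.22038615] 0.6659525775277244 32.50470221042633
finger -1 zmin 0.031 b [-0.054 -0.031 -0.004] 5015
finger 1 zmin 0.031 b [0.004 0.031 0.053] 4925
((430.877685546875, -34.277976989746094), 49.44435501098633) (np.float64(-0.10810615938714475), np.float64(0.0444757125930422))
[np.float64(-5.64), np.float64(0.37), np.float64(-0.29), np.float64(-0.009)] [np.float64(-5.54), np.float64(10.87), np.float64(-0.29), np.float64(-0.009)]
```

Gripped: width 0.666 is 56.6 mm, which matches the tin, and the fingertips are at 0.031. Now lift slightly and move in front of the mouth at clamp y=-12 mm.

Call:
play_rows(rows=[{"dx": 0, "dy": 0, "dz": -0.7, "turn": 0, "hand": 0.6}, {"dx": -1.8, "dy": 0, "dz": -0.8, "turn": 0, "hand": 0.6}, {"dx": -3.7, "dy": 0.2, "dz": -0.8, "turn": 0, "hand": 0.6}, {"dx": -5.6, "dy": 0.4, "dz": -0.8, "turn": -0.01, "hand": 0.6}, {"dx": -5.6, "dy": 2.5, "dz": -0.8, "turn": -0.01, "hand": 0.6}])

```text
t: 7.05
ee_pos: [0.4398, -0.1, -0.0015]
tool_rot: [-3.139, -0.0, 1.395]
contact_force: [-0.2, 0.4, -0.4]
grip_width: 0.663
grip_force: 32.3
```

```bash
python3 -c "
from h import *
s=state();print(s['ee_pos'],s['grip_force'],incl(s['ee_pos']))
print(rel(cl(-.001,-.012,-.002),1.396))"
```

```text
[ 0.43976622 -0.09995293 -0.00145243] 32.346593141555786 (np.float64(-0.08605535846005942), np.float64(-0.012587521018190143))
[np.float64(0.07), np.float64(8.51), np.float64(0.05), np.float64(-0.001)]
```

Call:
play_rows(rows=[{"dx": 0, "dy": 2.5, "dz": 0, "turn": 0, "hand": 0.6}, {"dx": 0, "dy": 5, "dz": 0, "turn": 0, "hand": 0.6}, {"dx": 0, "dy": 7, "dz": 0, "turn": 0, "hand": 0.6}, {"dx": 0, "dy": 8.2, "dz": 0, "turn": 0, "hand": 0.6}, {"dx": 0, "dy": 8.2, "dz": 0, "turn": 0, "hand": 0.6}])

```text
t: 7.68
ee_pos: [0.5234, -0.1138, -0.0014]
tool_rot: [3.141, 0.0, 1.397]
contact_force: [-0.7, 1.2, -0.7]
grip_width: 0.661
grip_force: 32.6
```

Run:
```python
from h import *
s=state();print(s['ee_pos'],s['contact_force'],s['grip_force'],incl(s['ee_pos']))
f=viewer.grab_frame('wrist');save(f,'w5.png',None,1.2)
Q=pts(f).reshape(-1,3);d=(Q[:,:2]-CO);x=d@XH;y=d@YH
m=(abs(x)<.02)&(abs(y+.012)<.035)&(Q[:,2]>.06)&(Q[:,2]<.09);print("tin top z",np.percentile(Q[m,2],[5,50,95]),m.sum())
m=(Q[:,2]>.066)&(Q[:,2]<.085)&(abs(x)<.05)&(abs(y)<.06); print(np.percentile(y[m],[1,99]),np.percentile(x[m],[1,99]))
for yy in np.arange(.03,.07,.01):
    m=(abs(Q[:,2]-.02)<.003)&(abs(y-yy)<.005)&(x>.015)&(x<.06)
    print(yy,m.sum())
for yy in np.arange(-.06,.02,.01):
    m=(abs(Q[:,2]-.02)<.003)&(abs(y-yy)<.005)&(x>.015)&(x<.06)
    if m.sum()>5: print("rail",yy,np.percentile(x[m],[3,97]).round(4))
```

```text
[ 0.52336854 -0.11383284 -0.00144664] [-0.68411566  1.2250684  -0.67543981] 32.58827805519104 (np.float64(-0.0013129177641389841), np.float64(-0.011739167971974742))
tin top z [0.06575988 0.07602103 0.078723  ] 10456
[-0.02886842  0.01648884] [-0.04702753  0.04637859]
0.03 704
0.04 86
0.05 0
0.060000000000000005 0
0.07 10
rail -0.01999999999999999 [0.0416 0.0512]
rail -0.009999999999999988 [0.031  0.0504]
rail 1.3877787807814457e-17 [0.0298 0.0501]
rail 0.010000000000000009 [0.0178 0.0503]
```

View pics/w5.png

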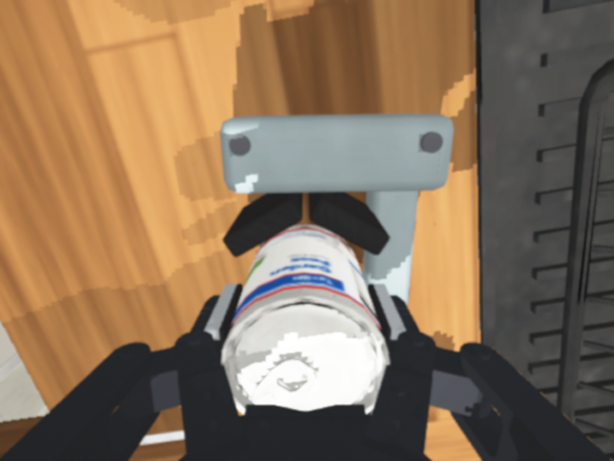

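The picture shows the tin at (305,310), lined up with the V's apex at (306,205) and the rear finger above the rail. Set it down, open a little, rise.

Call:
play_rows(rows=[{"dx": 0, "dy": 0, "dz": 0.4, "turn": 0, "hand": 0.6}, {"dx": 0, "dy": 0, "dz": 0.7, "turn": 0, "hand": 0.6}, {"dx": 0, "dy": 0, "dz": 0.7, "turn": 0, "hand": 0.6}, {"dx": 0, "dy": 0, "dz": 0.7, "turn": 0, "hand": 0.15}, {"dx": 0, "dy": 0, "dz": 0.7, "turn": 0, "hand": 0.15}])

```text
t: 8.35
ee_pos: [0.5228, -0.1137, -0.0084]
tool_rot: [3.141, 0.0, 1.397]
contact_force: [-0.0, -0.4, -0.4]
grip_width: 0.853
grip_force: 0.0
```

Call:
play_rows(rows=[{"dx": 0, "dy": 0, "dz": -1, "turn": 0, "hand": 0.15}, {"dx": 0, "dy": 0, "dz": -4, "turn": 0, "hand": 0.15}, {"dx": 0, "dy": 0, "dz": -8, "turn": 0, "hand": 0.15}, {"dx": 0, "dy": 0, "dz": -12, "turn": 0, "hand": 0.15}, {"dx": 0, "dy": 0, "dz": -12, "turn": 0, "hand": 0.15}])

```text
t: 8.98
ee_pos: [0.5257, -0.1146, 0.1157]
tool_rot: [3.133, 0.001, 1.397]
contact_force: [0.2, -1.0, -0.7]
grip_width: 0.85
grip_force: 0.0
```

Run:
```python
from h import *
s=state();print(s['t'],s['ee_pos'],s['tool_rot'],s['contact_force'])
f=viewer.grab_frame('wrist')
Q=pts(f).reshape(-1,3)
T=Q[(Q[:,2]>.067)&(Q[:,2]<.078)&(np.hypot(Q[:,0]-.524,Q[:,1]+.113)<.045)]
c=cv2.minEnclosingCircle((T[:,:2]*1000).astype(np.float32));print("tin",c,incl(np.array(c[0])/1000),np.median(T[:,2]))
ax=cl(0,-.145,0);print("axis",ax)
g=viewer.grab_frame('top')
for n,h in(("top",g),("wrist",f)):
    Q=pts(h).reshape(-1,3);T=Q[(Q[:,2]>.112)&(Q[:,2]<.132)&(np.hypot(Q[:,0]-ax[0],Q[:,1]-ax[1])<.08)]
    if len(T)>8: c=cv2.minEnclosingCircle((T[:,:2]*1000).astype(np.float32)); k=incl(np.array(c[0])/1000);print(n,"knob",c,len(T),"q",np.arctan2(-(k[1]+.145),k[0]),np.hypot(k[1]+.145,k[0]))
    for t in("knob_mid","crank_axis"):
        print(n,t,[(r["position"],r["score"]) for r in finder.place_of(t,h)[:1]])
```

```text
8.975 [ 0.52573751 -0.11460023  0.11570963] [3.13286617e+00 1.03771626e-03 1.39681725e+00] [ 0.24123721 -0.97215484 -0.72843694]
tin ((521.912109375, -113.7007064819336), 28.611766815185547) (np.float64(-0.002770169538904481), np.float64(-0.01186195106452212)) 0.0689877780410673
axis [np.float64(0.5015210142382951), np.float64(-0.24529712418677013), 0]
top knob ((540.7709350585938, -271.1182861328125), 11.595027923583984) 40 q 0.4073516660226548 0.04698179103273378
top knob_mid [([0.5423, -0.2711, 0.1043], 0.62)]
top crank_axis [([0.4998, -0.248, 0.0802], 0.59)]
wrist knob_mid []
wrist crank_axis [([0.4997, -0.2461, 0.0779], 0.55)]
```

The tin stands upright at clamp (-3,-12) mm, near the rail. Next the knob, about (0.540,-0.271), with the crank axis at (0.5015,-0.246) and q≈0.40.

```bash
python3 -c "
from h import *
print(rel([.54,-.271,.116],1.396),rel([.54,-.271,.047],1.396),state()['ee_pos'])"
```

```text
[np.float64(-15.21), np.float64(4.55), np.float64(-0.57), np.float64(0.001)] [np.float64(-15.21), np.float64(4.55), np.float64(6.33), np.float64(0.001)] [ 0.52146939 -0.11334157  0.11027196]
```

Call:
play_rows(rows=[{"dx": -4, "dy": 1.2, "dz": -1, "turn": 0, "hand": 0.15}, {"dx": -8, "dy": 2.4, "dz": -1, "turn": 0, "hand": 0.15}, {"dx": -12, "dy": 3.6, "dz": -1, "turn": 0, "hand": 0}, {"dx": -15.2, "dy": 4.5, "dz": -1, "turn": 0, "hand": 0}, {"dx": -15.2, "dy": 4.5, "dz": -1, "turn": 0, "hand": 0}])

```text
t: 9.9
ee_pos: [0.5405, -0.2735, 0.1201]
tool_rot: [-3.14, 0.0, 1.394]
contact_force: [-0.7, 0.6, 0.6]
grip_width: 1.003
grip_force: 0.0
```

Run:
```python
from h import *
s=state();print(s['ee_pos'])
f=viewer.grab_frame('wrist');Q=pts(f).reshape(-1,3)
T=Q[(abs(Q[:,2]-.124)<.004)&(np.hypot(Q[:,0]-.54,Q[:,1]+.271)<.03)]
if len(T): c=cv2.minEnclosingCircle((T[:,:2]*1000).astype(np.float32));print("knob",c,T.mean(0),len(T))
T=Q[(abs(Q[:,2]-.079)<.002)&(np.hypot(Q[:,0]-.5015,Q[:,1]+.246)<.025)]
if len(T): c=cv2.minEnclosingCircle((T[:,:2]*1000).astype(np.float32));print("hub",c,len(T))
print(rel([.54,-.271,.047],1.396))
```

```text
[ 0.54049909 -0.2735004   0.1200972 ]
knob ((539.4136352539062, -272.4466247558594), 10.979903221130371) [ 0.53960149 -0.27137909  0.1234751 ] 727
hub ((503.02935791015625, -246.47145080566406), 11.874589920043945) 663
[np.float64(0.07), np.float64(-0.01), np.float64(7.3), np.float64(-0.001)]
```

The hub is at (0.5027,-0.2464) and the knob at (0.5395,-0.272), so r = 45 mm as it should be and q≈0.43. Descend and grip.

Call:
play_rows(newtons=20, rows=[{"dx": 0, "dy": 0, "dz": 3, "turn": 0, "hand": 0}, {"dx": 0, "dy": 0, "dz": 6, "turn": 0, "hand": 0.2}, {"dx": 0, "dy": 0, "dz": 7.2, "turn": 0, "hand": 0.5}, {"dx": 0, "dy": 0, "dz": 7.2, "turn": 0, "hand": 0.8}, {"dx": 0, "dy": 0, "dz": 7.2, "turn": 0, "hand": 0.8}])

```text
t: 10.58
ee_pos: [0.5404, -0.2705, 0.0499]
tool_rot: [-3.141, -0.001, 1.397]
contact_force: [-1.2, 1.7, -4.4]
grip_width: 0.271
grip_force: 21.3
```

Call:
play_rows(rows=[{"dx": 0, "dy": 0, "dz": 0, "turn": 0, "hand": 0.8}, {"dx": 0, "dy": 0, "dz": 0, "turn": 0, "hand": 0.8}])

```text
t: 10.82
ee_pos: [0.5404, -0.2705, 0.0498]
tool_rot: [-3.141, -0.001, 1.397]
contact_force: [-1.2, 3.3, -2.0]
grip_width: 0.269
grip_force: 21.5
```

```bash
cat >> h.py <<'E'
AX=np.array([.5027,-.2464])
def qof(p): d=np.array(p)[:2]-AX; return (-np.arctan2(d[1],d[0])+CY),np.hypot(*d)
def arc(qs,z):
    for q in qs:
        p=AX+.045*np.array([np.cos(CY-q),np.sin(CY-q)]); print(round(q,2),rel([*p,z]))
E
python3 - <<'E'
from h import *
s=state();print(s['ee_pos'],s['contact_force'],s['grip_width'],s['grip_force']);tip()
print(qof(s['ee_pos'])); arc([.43,.75,1.1,1.45,1.8,2.15],s['ee_pos'][2])
E
```

```text
[ 0.54041672 -0.27051952  0.04981198] [-1.16413797  3.28214097 -2.04248585] 0.26921913308120143 21.497964679438155
finger -1 zmin 0.072 b [-0.043 -0.02  -0.002] 5995
finger 1 zmin 0.075 b [0.001 0.018 0.041] 4695
(np.float64(0.3944194629169919), np.float64(0.04476943840920994))
0.43 [np.float64(-0.15), np.float64(-0.04), np.float64(-0.0)]
0.75 [np.float64(-1.35), np.float64(-0.84), np.float64(-0.0)]
1.1 [np.float64(-2.29), np.float64(-2.09), np.float64(-0.0)]
1.45 [np.float64(-2.74), np.float64(-3.59), np.float64(-0.0)]
1.8 [np.float64(-2.66), np.float64(-5.15), np.float64(-0.0)]
2.15 [np.float64(-2.04), np.float64(-6.59), np.float64(-0.0)]
```

Call:
play_rows(rows=[{"dx": -0.6, "dy": -0.3, "dz": 0, "turn": 0, "hand": 0.8}, {"dx": -1.35, "dy": -0.84, "dz": 0, "turn": 0, "hand": 0.8}, {"dx": -2.29, "dy": -2.09, "dz": 0, "turn": 0, "hand": 0.8}, {"dx": -2.74, "dy": -3.59, "dz": 0, "turn": 0, "hand": 0.8}, {"dx": -2.74, "dy": -3.59, "dz": 0, "turn": 0, "hand": 0.8}])

```text
t: 11.5
ee_pos: [0.4986, -0.2895, 0.0496]
tool_rot: [-3.139, -0.004, 1.395]
contact_force: [-1.9, 9.3, 1.1]
grip_width: 0.273
grip_force: 21.7
```

Run:
```python
from h import *
s=state();print(s['ee_pos'],s['contact_force'],s['grip_width'],s['grip_force'])
print(qof(s['ee_pos'])); arc([1.45,1.85,2.25,2.65,3.05,3.45],s['ee_pos'][2])
f=viewer.grab_frame('top')
Q=pts(f).reshape(-1,3);d=(Q[:,:2]-CO);x=d@XH;y=d@YH
m=(y>-.085)&(y<-.04)&(abs(x)<.025)&(Q[:,2]>.04)&(Q[:,2]<.065); print("pad front y",np.percentile(y[m],[5,95,99]),m.sum())
```

```text
[ 0.49860821 -0.28951326  0.04959964] [-1.88575957  9.26777084  1.12511354] 0.27344346010726744 21.74445005482994
(np.float64(1.4908879135410062), np.float64(0.04330699154976665))
1.45 [np.float64(-0.15), np.float64(0.2), np.float64(-0.0)]
1.85 [np.float64(-0.01), np.float64(-1.59), np.float64(-0.0)]
2.25 [np.float64(0.81), np.float64(-3.17), np.float64(-0.0)]
2.65 [np.float64(2.19), np.float64(-4.32), np.float64(-0.0)]
3.05 [np.float64(3.9), np.float64(-4.83), np.float64(-0.0)]
3.45 [np.float64(5.68), np.float64(-4.64), np.float64(-0.0)]
pad front y [-0.08434565 -0.06040827 -0.05876389] 70
```

Call:
play_rows(rows=[{"dx": 0.25, "dy": -1.8, "dz": 0, "turn": 0, "hand": 0.8}, {"dx": 1.05, "dy": -3.4, "dz": 0, "turn": 0, "hand": 0.8}, {"dx": 2.45, "dy": -4.5, "dz": 0, "turn": 0, "hand": 0.8}, {"dx": 4.15, "dy": -5.0, "dz": 0, "turn": 0, "hand": 0.8}, {"dx": 5.9, "dy": -4.85, "dz": 0, "turn": 0, "hand": 0.8}])

```text
t: 12.18
ee_pos: [0.4628, -0.2253, 0.0499]
tool_rot: [3.141, 0.001, 1.397]
contact_force: [1.3, -4.6, -4.9]
grip_width: 0.274
grip_force: 21.5
```

Run:
```python
from h import *
s=state();print(s['ee_pos'],s['contact_force'],s['grip_width'],s['grip_force'])
print(qof(s['ee_pos'])); arc([3.45,3.85,4.25,4.65,5.05,5.45],s['ee_pos'][2])
```

```text
[ 0.46281744 -0.22532831  0.04992138] [ 1.29811205 -4.56806557 -4.93255759] 0.2742145159286924 21.514496526215225
(np.float64(-2.830061238517969), np.float64(0.04510692491259561))
3.45 [np.float64(-0.02), np.float64(0.01), np.float64(-0.0)]
3.85 [np.float64(1.54), np.float64(0.88), np.float64(-0.0)]
4.25 [np.float64(2.64), np.float64(2.29), np.float64(-0.0)]
4.65 [np.float64(3.11), np.float64(4.01), np.float64(-0.0)]
5.05 [np.float64(2.86), np.float64(5.78), np.float64(-0.0)]
5.45 [np.float64(1.95), np.float64(7.32), np.float64(-0.0)]
```

Call:
play_rows(rows=[{"dx": 1.55, "dy": 0.85, "dz": 0, "turn": 0, "hand": 0.8}, {"dx": 2.65, "dy": 2.3, "dz": 0, "turn": 0, "hand": 0.8}, {"dx": 3.1, "dy": 4.0, "dz": 0, "turn": 0, "hand": 0.8}, {"dx": 2.85, "dy": 5.8, "dz": 0, "turn": 0, "hand": 0.8}, {"dx": 1.95, "dy": 7.3, "dz": 0, "turn": 0, "hand": 0.8}])

```text
t: 12.8
ee_pos: [0.5403, -0.2182, 0.0496]
tool_rot: [3.141, -0.001, 1.398]
contact_force: [-4.6, 0.9, 2.7]
grip_width: 0.273
grip_force: 22.2
```

Run:
```python
from h import *
s=state();print(s['ee_pos'],s['contact_force'],s['grip_width'],s['grip_force'])
print(qof(s['ee_pos'])); arc([5.45,5.8,6.15,6.5,6.8,7.1],s['ee_pos'][2])
f=viewer.grab_frame('wrist'); Q=pts(f).reshape(-1,3);d=(Q[:,:2]-CO);x=d@XH;y=d@YH
m=(Q[:,2]>.066)&(Q[:,2]<.077)&(abs(x)<.045)&(y>-.05)&(y<.04)
if m.sum()>20: print("tin top",np.median(Q[m,2]),np.percentile(x[m],[1,99]),np.percentile(y[m],[1,99]),m.sum())
```

```text
[ 0.54029052 -0.2182061   0.04964219] [-4.64442358  0.87054645  2.71069438] 0.2725253383031005 22.169103969354182
(np.float64(-0.8180512121301489), np.float64(0.04698875931257074))
5.45 [np.float64(-0.1), np.float64(-0.19), np.float64(-0.0)]
5.8 [np.float64(-1.34), np.float64(0.77), np.float64(-0.0)]
6.15 [np.float64(-2.83), np.float64(1.24), np.float64(-0.0)]
6.5 [np.float64(-4.4), np.float64(1.17), np.float64(-0.0)]
6.8 [np.float64(-5.65), np.float64(0.69), np.float64(-0.0)]
7.1 [np.float64(-6.71), np.float64(-0.15), np.float64(-0.0)]
tin top 0.06885563191401037 [-0.02966598  0.02392493] [-0.03536617  0.011229  ] 10854
```

Call:
play_rows(rows=[{"dx": -1.3, "dy": 0.8, "dz": 0, "turn": 0, "hand": 0.8}, {"dx": -2.8, "dy": 1.25, "dz": 0, "turn": 0, "hand": 0.8}, {"dx": -4.4, "dy": 1.2, "dz": 0, "turn": 0, "hand": 0.8}, {"dx": -5.65, "dy": 0.7, "dz": 0, "turn": 0, "hand": 0.8}, {"dx": -6.7, "dy": -0.15, "dz": 0, "turn": 0, "hand": 0.8}])

```text
t: 13.48
ee_pos: [0.5241, -0.2849, 0.0496]
tool_rot: [-3.141, -0.001, 1.396]
contact_force: [-0.7, 5.6, 3.2]
grip_width: 0.271
grip_force: 22.2
```

Run:
```python
from h import *
s=state();print(s['ee_pos'],s['contact_force'],s['grip_width'],s['grip_force'])
print(qof(s['ee_pos'])); arc([7.1,7.3,7.5,7.7,7.85],s['ee_pos'][2])
f=viewer.grab_frame('wrist'); Q=pts(f).reshape(-1,3);d=(Q[:,:2]-CO);x=d@XH;y=d@YH
m=(Q[:,2]>.066)&(Q[:,2]<.077)&(abs(x)<.045)&(y>-.05)&(y<.04)
if m.sum()>20: print("tin top",np.median(Q[m,2]),np.percentile(x[m],[1,99]),np.percentile(y[m],[1,99]),m.sum())
```

```text
[ 0.52413284 -0.28488064  0.04957184] [-0.6555829   5.60132348  3.18705661] 0.2712034648751757 22.17413263191702
(np.float64(0.8880791982326888), np.float64(0.04404686347306454))
7.1 [np.float64(0.14), np.float64(0.3), np.float64(-0.0)]
7.3 [np.float64(-0.41), np.float64(-0.41), np.float64(-0.0)]
7.5 [np.float64(-0.8), np.float64(-1.22), np.float64(-0.0)]
7.7 [np.float64(-1.03), np.float64(-2.09), np.float64(-0.0)]
7.85 [np.float64(-1.08), np.float64(-2.76), np.float64(-0.0)]
```

Call:
play_rows(rows=[{"dx": -0.45, "dy": -0.5, "dz": 0, "turn": 0, "hand": 0.8}, {"dx": -0.75, "dy": -1.25, "dz": 0, "turn": 0, "hand": 0.8}, {"dx": -0.95, "dy": -2.1, "dz": 0, "turn": 0, "hand": 0.8}, {"dx": -1.0, "dy": -2.75, "dz": 0, "turn": 0, "hand": 0.8}, {"dx": -1.0, "dy": -2.75, "dz": 0, "turn": 0, "hand": 0.8}])

```text
t: 14.15
ee_pos: [0.4958, -0.2891, 0.0496]
tool_rot: [-3.141, -0.001, 1.397]
contact_force: [1.4, 4.1, 3.0]
grip_width: 0.274
grip_force: 22.1
```

Run:
```python
from h import *
s=state();print(s['ee_pos'],s['contact_force'],s['grip_width']);print(qof(s['ee_pos'])[0]+2*np.pi)
```

```text
[ 0.49583302 -0.28911784  0.04961387] [1.37692165 4.14590543 2.95725272] 0.27400887356790676
7.8388371818564755
```

Call:
play_rows(rows=[{"dx": 0, "dy": 0, "dz": 0, "turn": 0, "hand": 0.4}, {"dx": 0, "dy": 0, "dz": 0, "turn": 0, "hand": 0.4}, {"dx": 0, "dy": 0, "dz": -3, "turn": 0, "hand": 0.4}, {"dx": 0, "dy": 0, "dz": -7, "turn": 0, "hand": 0.4}, {"dx": 0, "dy": 0, "dz": -11, "turn": 0, "hand": 0.4}])

```text
t: 14.78
ee_pos: [0.4959, -0.2901, 0.1602]
tool_rot: [-3.14, 0.0, 1.397]
contact_force: [0.6, -0.7, 0.3]
grip_width: 0.601
grip_force: 0.0
```

Call:
play_rows(rows=[{"dx": -3, "dy": -2, "dz": -3, "turn": 0, "hand": 0.4}, {"dx": -6, "dy": -4, "dz": -4, "turn": 0, "hand": 0.4}, {"dx": -6, "dy": -4, "dz": -4, "turn": 0, "hand": 0.4}, {"dx": -6, "dy": -4, "dz": -4, "turn": 0, "hand": 0.4}])

```text
t: 15.28
ee_pos: [0.4463, -0.3417, 0.199]
tool_rot: [-3.141, -0.001, 1.396]
contact_force: [0.6, -0.4, 0.5]
grip_width: 0.594
grip_force: 0.0
```

Run:
```python
from h import *
s=state();print(s['t'],s['ee_pos'])
for n in("wrist","top"):
    f=viewer.grab_frame(n); save(f,n+"9.png",None if n=="wrist" else (135,135,285,255),1.2 if n=="wrist" else 5)
    Q=pts(f).reshape(-1,3);d=(Q[:,:2]-CO);x=d@XH;y=d@YH
    m=(Q[:,2]>.066)&(Q[:,2]<.077)&(abs(x)<.045)&(y>-.05)&(y<.045)
    if m.sum()>20: print(n,"tin top",np.median(Q[m,2]),np.percentile(x[m],[1,99]),np.percentile(y[m],[1,99]),m.sum())
    T=Q[(abs(Q[:,2]-.124)<.006)&(np.hypot(Q[:,0]-AX[0],Q[:,1]-AX[1])<.07)]
    if len(T)>8: c=cv2.minEnclosingCircle((T[:,:2]*1000).astype(np.float32));print(n,"knob",c,qof(np.array(c[0])/1000))
    for t in("mug_small","mug_2","spice_jar"): print(t,[(np.round(r["position"],3).tolist()) for r in finder.place_of(t,f)[:2]])
```

```text
15.275 [ 0.44632092 -0.34170574  0.19900342]
wrist knob ((495.16497802734375, -290.9863586425781), 11.630565643310547) (np.float64(1.5636799027741914), np.float64(0.04521857951255226))
mug_small []
mug_2 []
spice_jar [[0.601, -0.537, 0.003]]
top tin top 0.0698557003972614 [-0.0274344   0.02557162] [-0.02693809  0.02668056] 174
top knob ((497.0177917480469, -288.3676452636719), 11.238604545593262) (np.float64(1.5308400139533112), np.float64(0.04235056953095157))
mug_small [[0.547, 0.07, -0.0], [0.501, -0.246, 0.081]]
mug_2 [[0.506, -0.588, -0.002]]
spice_jar [[0.599, -0.536, 0.003], [0.526, -0.105, 0.035]]
```

View pics/wrist9.png

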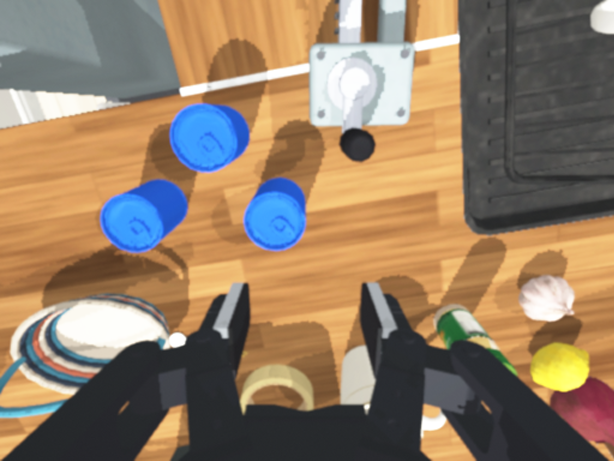

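The picture shows the knob at (357,145), left at q≈7.84, with the hand clear. The tin is seated upright at clamp (-1,0) mm and the bystanders are unmoved, so I'm handing in.

```bash
python3 -c "
from h import *
print(workorder.job_done())"
```

```text
the job is handed in; nothing more can be done
None
```

The job is handed in: the tin stands upright in the V jaw within about 1 mm of its seat, the crank is let go at about 7.84 rad (pad pressed in about 7 mm by calculation, not measured), and the mugs and spice jar are where they were.

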